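# Flip the control board over the ramp edge and seat it with its ejectors

## Task

The control board lies contacts up on its wooden rest. Turn it over by letting it tip off the free edge of the plywood turn-over ramp, so that it lands upside down on the slope below, and let it come to rest there; then pick it up again, lay it contacts down in the grey cradle, and swing both ejector levers fully inward to seat it. Leave the other things on the bench where they are.

Things in the scene. Friction and masses are not known exactly. Their poses are not given: they have to be found in the camera images.
- board: Black flat board, 90 (x) x 56 (y) x 6 mm (z), about 60 g. Origin: centre of the face opposite the contacts (underside at the start, aluminium sheet let in flush); z points out of the contact face (two rows of flush brass contacts). Starts level, contacts up, on a wooden rest 60 x 36 x 20 mm that it overhangs all round. Which way x points does not matter.
- board_mid (a point): The middle of the board, 3 mm along z from its origin.
- turnover: Fixed plywood turn-over ramp: a high level ledge over a catching slope. Origin on the bench under the ledge's free edge; x points level from that edge out over the slope, y along the edge, z up. Base 88 mm wide (y), 12 mm high, x = -78 to 98 mm; post under the ledge at x = -73 to -55 mm.
- ramp_edge (a point): Middle of the ledge's free edge, on its top face, 155 mm above the bench. The ledge is 44 mm wide, 6 thick, reaching 75 mm back (-x). A board let go level, length along x, 3 to 10 mm above the ledge, its middle 6 to 24 mm beyond the edge and on the centre line, tips over the edge, turns over and comes to rest on the slope.
- slope (a point): Point on the slope's top face, at turnover x = 40, z = 35 mm. The slope is 36 mm wide and rises along turnover +x at 0.26 rad, up to x = 98 mm; a flipped board comes to rest on it with its middle at turnover x = 20 to 60 mm. The ledge overhangs the lower half and would strike a hand coming straight down: grip near the board's upper end or lean the hand away, and draw it out before lifting.
- toe_stop (a point): Top of the stop across the slope's foot, turnover x = -18 mm, 50 mm above the bench; it keeps the flipped board on the slope, which starts here at z = 20 mm. Cheeks beside it (inner faces at y = +-35 mm, x = -24 to 20 mm, up to z = 55 mm).
- cradle: Fixed grey cradle, base 136 x 60 x 22 mm. Origin on the bench under its middle; the board's length goes along x (either way round), z up. Guides with flared tops, up to z = 58 mm, leave 2.5 to 3 mm play round the board: at the ends at |x| = 47.5 mm, at the sides at |y| = 31 mm only for |x| = 40 to 47 mm; between these the long sides are open for fingers.
- bed_top (a point): Centre of the sprung contact bed's top, 86 x 36 mm (narrower than the board), 43 mm above the bench at rest; it goes down 3 mm against 2.4 N (start) to 4.8 N (end). The middle of a board just laid on it is 46 mm above the bench, seated 43 mm. This point does not move.
- lever_near (a joint): Ejector lever at the cradle's -x end. 0 = upright, fully inward (hard stop); grows as it leans outward, towards cradle -x, to 0.65 at most; starts at 0.52 to 0.62. It stays where left; pushing its outer side below the knob's top inward takes 2 to 7 N (on the knob's end face it jams). Above 0.5 its toe is clear of the board's place; below 0.3 the toe hooks over the board's end and presses it down.
- pin_near (a point): Hinge pin of the lever at the cradle's -x end: cradle x = -55, y = 0, z = 36 mm; the pin runs along cradle y. The lever is a steel bar 7 mm thick (x), 12 mm wide (y), its top 48 mm from the pin.
- lever_near_tip (a point): Top of the lever at the cradle's -x end, on a black knob 10 (x) x 18 (y) x 10 mm.
- lever_far (a joint): Ejector lever at the cradle's +x end. 0 = upright, fully inward (hard stop); grows as it leans outward, towards cradle +x, to 0.65 at most; starts at 0.52 to 0.62. It stays where left; pushing its outer side below the knob's top inward takes 2 to 7 N (on the knob's end face it jams). Above 0.5 its toe is clear of the board's place; below 0.3 the toe hooks over the board's end and presses it down.
- pin_far (a point): Hinge pin of the lever at the cradle's +x end: cradle x = 55, y = 0, z = 36 mm; same lever, mirrored.
- lever_far_tip (a point): Top of the lever at the cradle's +x end, on a black knob 10 (x) x 18 (y) x 10 mm.
- dowel: Upright wooden dowel piece, 26 mm across, 85 mm tall, bystander; origin under its foot.
- offcut: Wood offcut 50 x 32 x 18 mm, bystander; origin under its middle.
- screwdriver: Screwdriver lying at the far side, bystander.
Things that resemble listed ones, but are neither listed nor needed, are in the scene too. Leave any yellow look-alike of the cradle alone. There is more than one size of the turnover; the job needs the larger.

How it is judged:
By the outcome, as a careful person would: the job done as asked, in the order asked, and still so for the second after the job is handed in, with the robot touching nothing.
It also fails if it takes over 69 s, if anything falls off the work surface, if the arm or the gripper's body presses on something with over 40 N, if the wrist force passes 120 N, or if a joint passes its speed limit or range.

## Robot

A 6-joint arm with a two-finger parallel gripper is mounted at the origin on the work surface. World frame = base frame: x ahead of the robot, y to its left, z up, the work surface at z = 0. Lengths are in m, angles in degrees, forces in N, time in s.
With the tool pointing down it reaches from about 0.375 to 0.9 m from the base axis. Payload 3.1 kg.
Tool frame: the origin (TCP) lies at the very end of the fingers, on their centre line; the grasp point (between the pads) lies 19 mm behind it; z points along the fingers, y is the line along which they close (so a half turn about z gives the same grasp; the last joint's range is limited). The gripper opens to 87 mm and grips with 3 to 60 N. Pads are 19 mm wide; open, the fingers measure 117 mm over their backs; the gripper's body (75 mm by 190 mm) begins 51 mm behind the grasp point.
Start: joints at [56.408, 30.224, 82.088, -0, 67.689, -10.227], TCP at [0.248, 0.574, 0.223] pointing down, gripper open.
Joint ranges: [-176.69, 176.69], [-43.24, 126.21], [12.49, 139.97], [-82, 262], [0, 151.66], [-163.58, 163.58]. Speed limits (degrees/s): [159.86, 159.86, 180, 180, 180, 180].

## Interface

Orientations are given as a 3x3 rotation matrix whose columns are the frame's x, y, z axes.
In Python, from rig import * gives the robot as it stands.
- The arm moves only by the tool jog_arm, never from a script. Its arguments are lists of equal length, an entry for each row: "delta_pos": the shift along the world's x, y, z in cm, a list of three; "turn": the turn about the world's z in degrees; "grip": the closure, from 0 (fully open) to 1 (shut). In form: {"delta_pos": [[x, y, z], ...], "turn": [turn, ...], "grip": [grip, ...]}. A call has 1 to 12 rows; each row is the pose to reach, as a shift and turn from the pose commanded when the call began; what a row does not reach only later rows make up. A row lasts 1/8 s, in which the tool goes at most 62.5 mm and 10.7 degrees, less where a joint would pass 70% of its speed; a pose out of reach is approached as far as the arm can. A call with a gripper value outside its range is refused whole. The fingers move at their own pace and stop on an object; the grip force is fixed at half the most. Time passes only in rows, so rows that repeat a pose let the fingers close. It gives the time, the measured TCP pose, the force, the opening and the grip force at its end, in the units of the state.
- read_state(): the state, without advancing time (a new reading comes with each control period).
- capture(name): name is "scene" or "top" or "wrist"; returns a dict with "color" (420x560x3 uint8, blue, green, red), "fovy" (degrees; the focal length in pixels is half the picture's height over the tangent of half this angle, whatever the lens; pixels are square), "cx", "cy" (the principal point, pixels), "k1" (the pictures are not rectified: a ray, as slopes to the right and down, at radius r is drawn at 1 + k1 r^2 times it, then the intrinsics apply), "camera_from_world" (4x4, takes a point from world to camera coordinates). Camera axes: x right, y up, looking along -z (the intrinsics and any distortion apply to the point x, -y, -z); pixel columns grow to the right and rows downward; lengths in m; the calibration is good to about 2 mm. A picture is of the moment at which its call begins. There is no depth.
- hand_in(): hands the job in; it is judged then, once.
The state is a dict: "time_s": time; "joint_positions": joint angles; "qvel": joint speeds; "tau": joint torques, N m; "position": TCP position; "tcp_rot": TCP orientation; "force": force on the tool from outside, world axes, zero at the start; "moment": the same for the moment, N m; "opening": opening from 0.0 (shut) to 1.0 (fully open); "grasp_force": force on a finger pad.
Only numpy, scipy, OpenCV 4.12 (cv2) and the standard library are available. Lean on these libraries where they do the work, as an engineer would, in place of code of your own. Each camera call takes 0.05 s, during which the arm holds its last target. There are 200 camera calls.

## Working session

There is one attempt and no reset: what is moved stays moved. The work goes in short steps, Python scripts to look and compute and a tool call to move; the robot and the scene stay as the last step left them, time stands still between calls to the robot, and variables do not carry over. Pictures are saved under pics/ and viewed, at most 10 in all, crops included, and the job is handed in when it is done.

Besides the shell and the picture viewer there is one more tool, called after "Call:" as name(argument=value, ...), one argument or row to a line, values as JSON. jog_arm: Moves the arm, as the interface text tells. Its arguments: {"type":"object","properties":{"delta_pos":{"type":"array"},"turn":{"type":"array"},"grip":{"type":"array"}},"required":["delta_pos","turn","grip"]}

```bash
mkdir -p pics; cat > h.py <<'E'
from rig import *
import numpy as np, cv2
def cam(name,fn=None):
    c=capture(name)
    if fn: cv2.imwrite(fn,c["color"])
    return c
def K(c):
    h,w=c["color"].shape[:2]; f=h/2/np.tan(np.radians(c["fovy"])/2)
    return f
def proj(c,p):
    p=np.atleast_2d(p); q=(c["camera_from_world"]@np.c_[p,np.ones(len(p))].T).T
    s=np.c_[q[:,0],-q[:,1]]/-q[:,2:3]; s=s*(1+c["k1"]*(s**2).sum(1,keepdims=True))
    return s*K(c)+[c["cx"],c["cy"]]
def ray(c,uv):
    d=(np.array(uv,float)-[c["cx"],c["cy"]])/K(c); s=d.copy()
    for _ in range(30): s=d/(1+c["k1"]*(s@s))
    T=c["camera_from_world"]; R=T[:3,:3]
    return -R.T@T[:3,3], R.T@np.array([s[0],-s[1],-1])
def atz(c,uv,z):
    o,d=ray(c,uv); return o+d*(z-o[2])/d[2]
E
python3 - <<'E'
from h import *
import pickle
cs={n:cam(n) for n in("scene","top")}
pickle.dump(cs,open("c0.pkl","wb"))
for n in cs:
    cv2.imwrite(f"pics/{n}0.png",cv2.resize(cs[n]["color"],(800,600),interpolation=cv2.INTER_CUBIC))
    c=cs[n];print(n,c["fovy"],c["cx"],c["cy"],c["k1"],ray(c,(280,210)))
s=read_state();print(s["time_s"],s["position"],s["tcp_rot"],s["opening"],s["force"])
E
```

```text
scene 49.47592754261297 271.34007681461344 198.54082950825733 -0.03834566744471568 (array([1.16142132, 0.43788148, 0.8782672 ]), array([-0.56389278, -0.36912455, -0.73943574]))
top 55.0981649602133 282.7828512395277 219.50051283926933 0.006913366468693899 (array([0.44239361, 0.03267103, 1.27476045]), array([ 0.14500608, -0.01252638, -0.98965705]))
0.1 [0.24748135 0.57320227 0.22167625] [[-9.17980664e-01  3.96623638e-01 -1.09086713e-03]
 [ 3.96624976e-01  9.17979300e-01 -1.62241866e-03]
 [ 3.57903853e-04 -1.92201411e-03 -9.99998089e-01]] 0.9991034961978384 [ 0.49578587 -0.19611204 -0.31840302]
```

View pics/scene0.png

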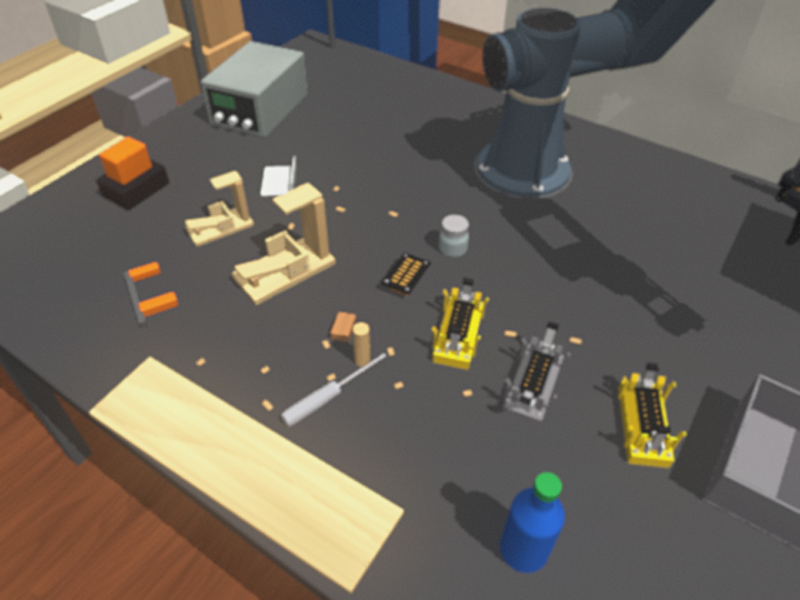

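View pics/top0.png

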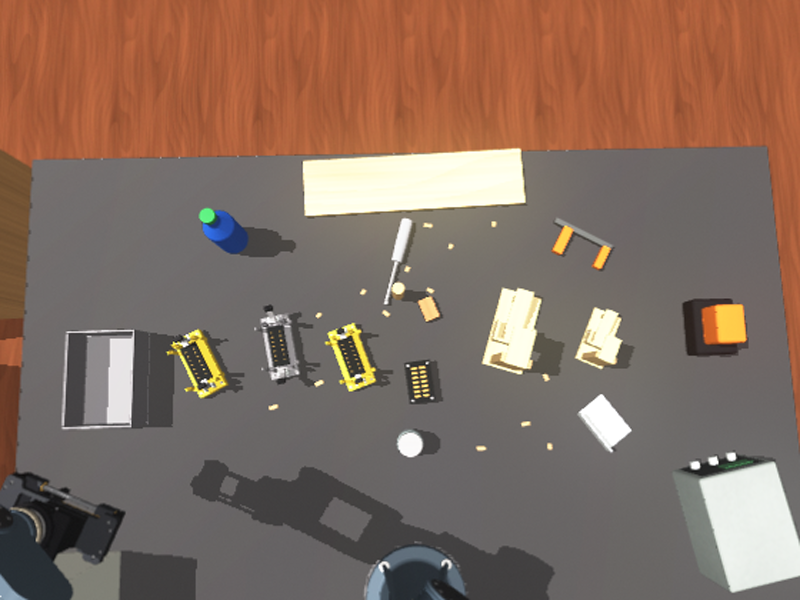

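The scene view shows the cradle at (535,370), the board at (405,272) and the large ramp at (285,245). In the top view they are at (281,345), (421,382) and (515,330). Next I'll enlarge each one.

```bash
cat > m.py <<'E'
from h import *
import pickle
cs=pickle.load(open("c0.pkl","rb"))
# (cam, x0,y0) tile 66x75 px original -> x4
def mont(tiles,fn,w=66,h=75,s=4):
    out=[]
    for n,x0,y0 in tiles:
        t=cv2.resize(cs[n]["color"][y0:y0+h,x0:x0+w],None,fx=s,fy=s,interpolation=cv2.INTER_CUBIC)
        for k in range(0,w,10): cv2.line(t,(k*s,0),(k*s,6 if k%50 else 14),(255,255,0),1)
        for k in range(0,h,10): cv2.line(t,(0,k*s),(6,k*s),(255,255,0),1)
        out.append(t)
    cv2.imwrite(fn,np.vstack([np.hstack(out[:3]),np.hstack(out[3:])]))
mont([("top",330,195),("top",263,230),("top",165,205),("scene",170,125),("scene",250,155),("scene",345,220)],"pics/m0.png")
E
python3 m.py
```

```text
(no output)
```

View pics/m0.png

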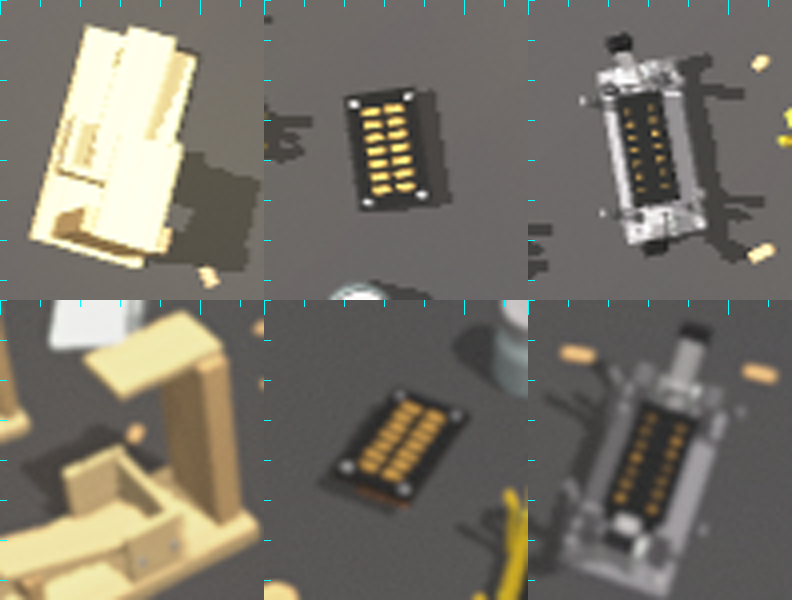

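```bash
cat > fit.py <<'E'
from h import *
import pickle
from scipy.optimize import least_squares
def fit(obs,x0):
    # obs: (cam,(u,v),(X,Y,Z) local)
    def w(p,l): c,s=np.cos(p[2]),np.sin(p[2]); return [p[0]+c*l[0]-s*l[1],p[1]+s*l[0]+c*l[1],l[2]]
    f=lambda p: np.concatenate([(proj(c,w(p,l))[0]-uv) for c,uv,l in obs])
    r=least_squares(f,x0,loss="soft_l1"); 
    return r.x,f(r.x).reshape(-1,2).round(1)
E
python3 - <<'E'
from fit import *
cs=pickle.load(open("c0.pkl","rb")); T,S=cs["top"],cs["scene"]
def O(c,o,L): return [(c,np.array(o)+np.array(uv)/4-.5+.125,np.array(l)/1e3) for uv,l in L]
jobs={
"ramp":(O(T,(330,195),[((30,237),(-78,44,12)),((85,26),(98,44,12)),((140,268),(-78,-44,12)),((183,145),(0,-22,155)),((122,132),(0,22,155)),((103,237),(-75,22,155)),((163,252),(-75,-22,155))])
 +O(S,(170,125),[((85,58),(0,-22,155)),((125,97),(0,22,155)),((182,12),(-75,-22,155)),((222,45),(-75,22,155)),((258,230),(-78,44,12))]),[.48,-.27,-.2]),
"board":(O(T,(263,230),[((81,97),(45,28,26)),((152,88),(45,-28,26)),((169,205),(-45,-28,26)),((96,211),(-45,28,26))])
 +O(S,(250,155),[((141,197),(45,28,26)),((56,180),(45,-28,26)),((134,85),(-45,-28,26)),((206,115),(-45,28,26))]),[.4,0,.1]),
"cradle":(O(T,(165,205),[((89,97),(43,18,43)),((133,93),(43,-18,43)),((151,197),(-43,-18,43)),((107,205),(-43,18,43)),((104,243),(-68,30,22)),((175,232),(-68,-30,22))])
 +O(S,(345,220),[((112,110),(-43,-18,43)),((169,128),(-43,18,43)),((35,255),(68,-30,22)),((140,297),(68,30,22))]),[.45,.3,.1])}
for n,(o,x0) in jobs.items():
    x,r=fit(o,x0); print(n,x[:2].round(4),np.degrees(x[2]).round(1)); print(r.tolist())
E
```

```text
ramp [ 0.5445 -0.2237] -16.5
[[0.2, 0.6], [-0.2, -0.1], [-0.0, 0.2], [-0.8, 1.0], [-0.8, 0.1], [-2.4, -0.2], [-2.0, 0.2], [-1.0, 0.0], [-1.6, -1.0], [-0.5, -0.0], [-0.8, -0.0], [-0.3, -1.5]]
board [ 0.4466 -0.0204] 5.1
[[-0.0, -0.3], [0.2, -0.1], [-0.5, -0.2], [-0.4, 0.5], [-0.3, 0.6], [2.0, -2.9], [-0.9, 0.1], [-0.5, -0.3]]
cradle [0.5313 0.2824] 10.7
[[-1.5, 0.4], [-0.9, -1.1], [-0.1, 0.5], [-0.8, 1.0], [-1.0, 0.5], [0.5, -0.9], [-0.5, -2.9], [0.4, -2.4], [-1.5, 1.4], [-1.3, 0.3]]
```

Call:
jog_arm(
  delta_pos=[
    [20,-59.4,2],
    [20,-59.4,2],
    [20,-59.4,2],
    [20,-59.4,2],
    [20,-59.4,2],
    [20,-59.4,2],
    [20,-59.4,2],
    [20,-59.4,2],
    [20,-59.4,2],
    [20,-59.4,2],
    [20,-59.4,2],
    [20,-59.4,2],
  ],
  turn=[28.5,28.5,28.5,28.5,28.5,28.5,28.5,28.5,28.5,28.5,28.5,28.5],
  grip=[0,0,0,0,0,0,0,0,0,0,0,0],
)

```text
time_s: 1.6
position: [0.4471, -0.0201, 0.2421]
tcp_rot: [[-0.996, -0.088, -0.002], [-0.088, 0.996, 0.001], [0.002, 0.001, -1.0]]
force: [-1.0, -0.1, 0.1]
opening: 0.994
grasp_force: 0.0
```

```bash
python3 - <<'E'
from h import *
import pickle
s=read_state();print(s["time_s"],s["position"],s["tcp_rot"].round(3).tolist(),s["joint_positions"])
c=cam("wrist");pickle.dump(c,open("c1.pkl","wb"))
cv2.imwrite("pics/w1.png",cv2.resize(c["color"],(800,600),interpolation=cv2.INTER_CUBIC))
print(ray(c,(280,210)),proj(c,[[.4466,-.0204,.026],[.45,-.02,.1]]))
E
```

```text
1.6 [ 0.44708355 -0.02014121  0.24207869] [[-0.996, -0.088, -0.002], [-0.088, 0.996, 0.001], [0.002, 0.001, -1.0]] [-1.69599797e+01  1.49788721e+01  1.05024567e+02  3.25961656e-02
  6.01121133e+01 -1.12021163e+02]
(array([ 0.38325186, -0.02565109,  0.40397077]), array([ 0.24318183,  0.02115197, -0.96975629])) [[279.80070886 181.84799091]
 [279.83992242 199.56431543]]
```

View pics/w1.png

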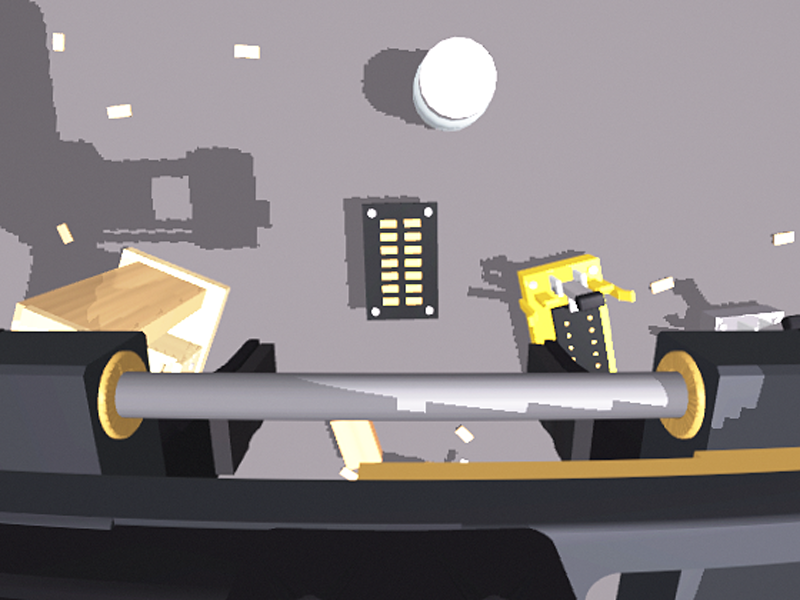

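The wrist view shows the board with corners (361,203), (438,202), (438,319) and (367,320). I'll fit its pose from those.

```bash
python3 - <<'E'
from fit import *
c=pickle.load(open("c1.pkl","rb"))
o=[(c,np.array(uv)*.7-.15,np.array(l)/1e3) for uv,l in [((361,203),(-45,-28,26)),((438,202),(-45,28,26)),((438,319),(45,28,26)),((367,320),(45,-28,26))]]
x,r=fit(o,[.447,-.02,.1]);print(x,np.degrees(x[2]),r.tolist())
s=read_state();print(np.degrees(np.arctan2(s["tcp_rot"][1,1],s["tcp_rot"][0,1])))
E
```

```text
[ 0.44845248 -0.0193707   0.11007673] 6.306932066475232 [[0.8, 0.4], [-0.4, -0.0], [0.0, -0.4], [-0.3, -0.0]]
95.1431875583488
```

Call:
jog_arm(
  delta_pos=[
    [0.15,0.05,-6],
    [0.15,0.05,-12],
    [0.15,0.05,-18],
    [0.15,0.05,-21.5],
    [0.15,0.05,-23],
    [0.15,0.05,-23],
    [0.15,0.05,-23],
    [0.15,0.05,-23],
    [0.15,0.05,-23],
    [0.15,0.05,-23],
  ],
  turn=[1,1,1,1,1,1,1,1,1,1],
  grip=[0,0,0,0,0,0,1,1,1,1],
)

```text
time_s: 2.9
position: [0.4496, -0.0199, 0.013]
tcp_rot: [[-0.994, -0.107, 0.001], [-0.107, 0.994, -0.0], [-0.001, -0.0, -1.0]]
force: [0.3, 0.4, 3.5]
opening: 0.64
grasp_force: 30.1
```

Call:
jog_arm(
  delta_pos=[
    [0,0,2],
    [0,0,7],
    [0,0,13],
    [4,-4,19],
    [9,-10,23.7],
    [14,-16,23.7],
    [17.1,-22.6,23.7],
    [17.1,-22.6,23.7],
    [17.1,-22.6,23.7],
    [17.1,-22.6,23.7],
  ],
  turn=[0,0,0,-6,-12,-18,-22.6,-22.6,-22.6,-22.6],
  grip=[1,1,1,1,1,1,1,1,1,1],
)

```text
time_s: 4.15
position: [0.6193, -0.2455, 0.2485]
tcp_rot: [[-0.959, 0.284, -0.002], [0.284, 0.959, 0.002], [0.003, 0.001, -1.0]]
force: [0.1, 0.8, 0.1]
opening: 0.634
grasp_force: 30.0
```

```bash
python3 - <<'E'
from h import *
import pickle
c=cam("wrist");pickle.dump(c,open("c2.pkl","wb"))
cv2.imwrite("pics/w2.png",cv2.resize(c["color"],(800,600),interpolation=cv2.INTER_CUBIC))
E
```

```text
(no output)
```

View pics/w2.png

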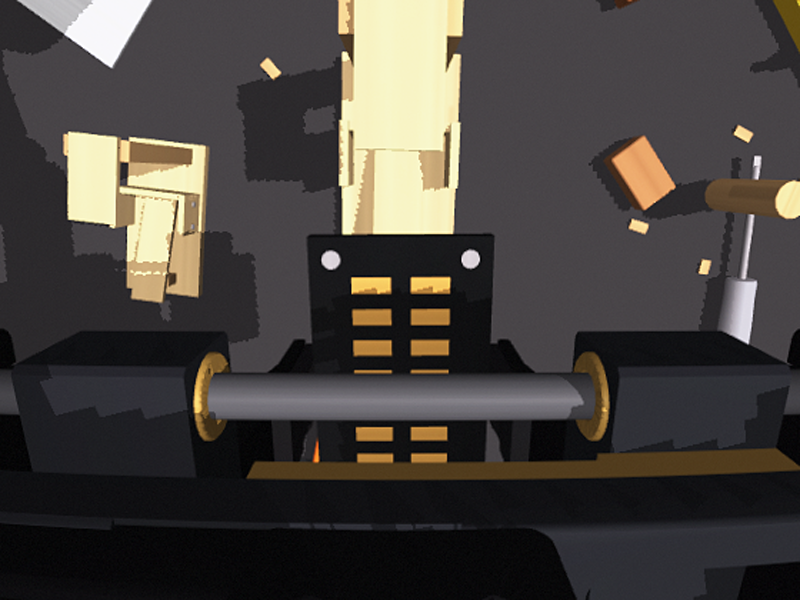

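The wrist view shows the ledge's free edge near row 150, columns 354–445. I'll zoom in with more contrast.

```bash
python3 - <<'E'
from fit import *
c=pickle.load(open("c2.pkl","rb"))
for p in ([.5445,-.2237,-16.5],):
    a=np.radians(p[2]);R=np.array([[np.cos(a),-np.sin(a)],[np.sin(a),np.cos(a)]])
    L=np.array([[0,22,155],[0,-22,155],[-75,22,155],[-75,-22,155],[-24,40,55]])/1e3
    print(proj(c,np.c_[L[:,:2]@R.T+p[:2],L[:,2]]).round(1).tolist())
t=c["color"][0:150,225:345].astype(float)
t=255*np.clip((t-120)/135,0,1)**2.5
t=cv2.resize(t.astype(np.uint8),None,fx=4,fy=4,interpolation=cv2.INTER_NEAREST)
cv2.imwrite("pics/w2c.png",t)
E
```

```text
[[310.0, 102.4], [247.3, 102.4], [311.5, -12.4], [245.5, -12.4], [320.4, 82.7]]
```

View pics/w2c.png

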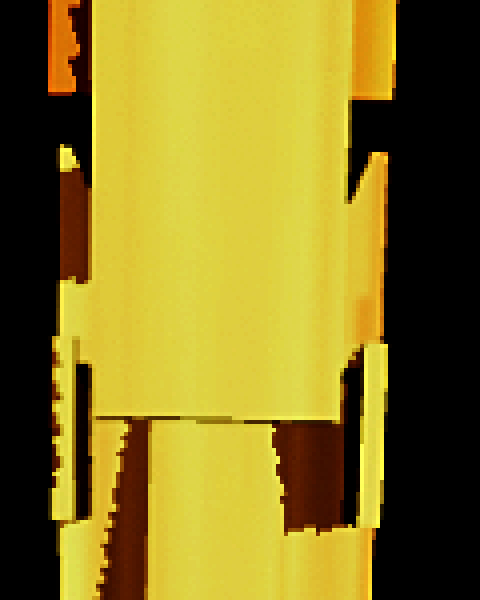

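```bash
python3 - <<'E'
from fit import *
c=pickle.load(open("c2.pkl","rb"))
mid=[(248.5+310)/2,104.4]; mid=np.array(mid)-.4; top=np.array([(248+313.2)/2-.4,0])
a=atz(c,mid,.155);b=atz(c,top,.155);e0=atz(c,(248.4,103.6),.155);e1=atz(c,(309.9,104.9),.155)
print(a,b,np.degrees(np.arctan2(*(a-b)[1::-1])),np.linalg.norm(e1-e0),np.degrees(np.arctan2(*(e1-e0)[1::-1]))-90)
# board in hand: rear corners top z
s=read_state();z=s["position"][2]+.013
p=[atz(c,np.array(q)*.7-.15,z) for q in [(309,235),(494,235)]]
print(p,np.linalg.norm(p[1]-p[0]),np.degrees(np.arctan2(*(p[1]-p[0])[1::-1]))-90,s["position"])
E
```

```text
[ 0.5456305  -0.22388667  0.155     ] [ 0.48054481 -0.20360443  0.155     ] -17.30827306707928 0.04319598486681601 -17.68346626972199
[array([ 0.5669024 , -0.25761453,  0.26168234]), array([ 0.5825243 , -0.20491331,  0.26168234])] 0.05496782923473434 -16.51108347925053 [ 0.61905407 -0.24456926  0.24868234]
```

Call:
jog_arm(
  delta_pos=[
    [-3,0.8,0],
    [-5.9,1.6,0],
    [-5.9,1.6,-4],
    [-5.9,1.6,-8],
    [-5.9,1.6,-9.5],
    [-5.9,1.6,-9.5],
    [-5.9,1.6,-9.5],
    [-5.9,1.6,-9.5],
  ],
  turn=[-0.7,-0.7,-0.7,-0.7,-0.7,-0.7,-0.7,-0.7],
  grip=[1,1,1,1,1,1,1,1],
)

```text
time_s: 5.2
position: [0.5623, -0.2302, 0.1561]
tcp_rot: [[-0.956, 0.295, 0.003], [0.295, 0.956, -0.002], [-0.003, -0.001, -1.0]]
force: [0.1, 0.4, -0.4]
opening: 0.637
grasp_force: 30.0
```

Call:
jog_arm(
  delta_pos=[
    [0,0.1,-0.1],
    [0,0.1,-0.1],
    [0,0.1,-0.1],
    [0,0.1,-0.1],
    [0,0.1,-0.1],
    [0,0.1,-0.1],
    [0,0.1,-0.1],
    [0,0.1,-0.1],
    [0,0.1,3],
    [0,0.1,7],
    [0,0.1,11],
    [0,0.1,11],
  ],
  turn=[0,0,0,0,0,0,0,0,0,0,0,0],
  grip=[1,1,0,0,0,0,0,0,0,0,0,0],
)

```text
time_s: 6.7
position: [0.5634, -0.23, 0.2685]
tcp_rot: [[-0.955, 0.295, 0.007], [0.295, 0.955, -0.005], [-0.008, -0.002, -1.0]]
force: [-0.3, 0.4, -0.9]
opening: 0.999
grasp_force: 0.0
```

Call:
jog_arm(
  delta_pos=[
    [4,-1,0],
    [7,-2,0],
    [7,-2,0],
    [7,-2,0],
  ],
  turn=[0,0,0,0],
  grip=[0,0,0,0],
)

```text
time_s: 7.2
position: [0.63, -0.2481, 0.2631]
tcp_rot: [[-0.955, 0.295, -0.003], [0.295, 0.955, 0.002], [0.004, 0.001, -1.0]]
force: [0.7, 1.3, 0.1]
opening: 0.998
grasp_force: 0.0
```

```bash
python3 - <<'E'
from h import *
import pickle
w=cam("wrist");s=cam("scene");pickle.dump((w,s),open("c3.pkl","wb"))
a=cv2.resize(w["color"][:240,120:440],(600,450),interpolation=cv2.INTER_CUBIC)
b=cv2.resize(s["color"][100:220,140:260],(450,450),interpolation=cv2.INTER_CUBIC)
print(a.shape);m=np.hstack([a[:,75:455],b[:,:420]]);cv2.imwrite("pics/w3.png",m)
print(read_state()["position"],read_state()["tcp_rot"])
E
```

```text
(450, 600, 3)
[ 0.63004027 -0.24815686  0.26395191] [[-9.55431241e-01  2.95207205e-01 -1.96193540e-03]
 [ 2.95205663e-01  9.55433165e-01  1.04076577e-03]
 [ 2.18173970e-03  4.15205687e-04 -9.99997534e-01]]
```

View pics/w3.png

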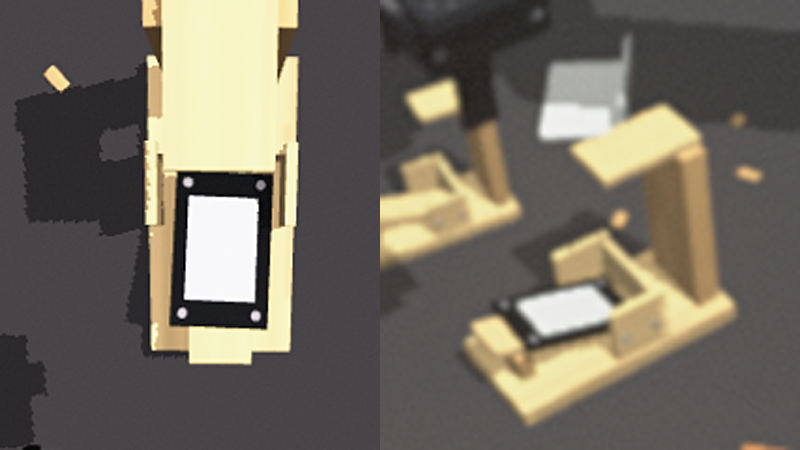

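The board lies flipped on the slope, aluminium face up, with its upper end at about (170,326)–(268,328) in the crop. I'll solve its pose.

```bash
python3 - <<'E'
from fit import *
c,s=pickle.load(open("c3.pkl","rb"))
uv=np.array([[170,326],[268,328],[182,172],[272,174]]);uv=np.c_[(uv[:,0]+75)/1.875+120,uv[:,1]/1.875]-.25
B=np.array([.5456,-.2238]);A=np.radians(-17.3);ca,sa=np.cos(.26),np.sin(.26)
def world(s,t,y,h,pts):
    out=[]
    for a,b in pts:
        l=s+a*np.cos(y)-b*np.sin(y); m=t+a*np.sin(y)+b*np.cos(y)
        X,Y,Z=.04+l*ca-h*sa,m,.035+l*sa+h*ca
        out.append([B[0]+X*np.cos(A)-Y*np.sin(A),B[1]+X*np.sin(A)+Y*np.cos(A),Z])
    return np.array(out)
C=[(.045,-.028),(.045,.028),(-.045,-.028),(-.045,.028)]
f=lambda p:(proj(c,world(*p,.006,C))-uv).ravel()
r=least_squares(f,[0,0,0],loss="soft_l1");s_,t,y=r.x
print("s,t,yaw",r.x,np.degrees(y),f(r.x).round(1))
print("turnover x mid",.04+s_*ca-.003*sa)
for off in (0,.02,.025,.03): print(off,world(s_,t,y,.003,[(off,0)]).round(4))
print("heading deg",np.degrees(A+y*1/ca))
E
```

```text
s,t,yaw [-0.00437252  0.00040645 -0.03256613] -1.8659019579229048 [ 0.2 -0.2  0.2  0.6 -3.  -0.6  0.7  0.1]
turnover x mid 0.03500320071176667
0 [[ 0.5791 -0.2338  0.0368]]
0.02 [[ 0.5974 -0.2402  0.0419]]
0.025 [[ 0.602  -0.2418  0.0432]]
0.03 [[ 0.6065 -0.2434  0.0445]]
heading deg -19.230796055568355
```

Call:
jog_arm(
  delta_pos=[
    [-2.8,0.65,-2],
    [-2.8,0.65,-7],
    [-2.8,0.65,-12],
    [-2.8,0.65,-17],
    [-2.8,0.65,-21],
    [-2.8,0.65,-23.2],
    [-2.8,0.65,-23.4],
    [-2.8,0.65,-23.4],
    [-2.8,0.65,-23.4],
    [-2.8,0.65,-23.4],
  ],
  turn=[-1.2,-1.2,-1.2,-1.2,-1.2,-1.2,-1.2,-1.2,-1.2,-1.2],
  grip=[0,0,0,0,0,0,0,0,0,0],
)

```text
time_s: 8.55
position: [0.604, -0.2427, 0.0319]
tcp_rot: [[-0.949, 0.315, 0.002], [0.315, 0.949, -0.001], [-0.002, -0.001, -1.0]]
force: [0.6, -0.4, -0.4]
opening: 1.001
grasp_force: 0.0
```

Call:
jog_arm(
  delta_pos=[
    [0,0,0],
    [0,0,0],
    [0,0,0],
    [0,0,0.3],
    [1,-0.3,0.9],
    [3,-1,1.7],
    [5.5,-1.8,2.7],
    [7.6,-2.5,4],
    [7.6,-2.5,8],
    [7.6,-2.5,13],
    [7.6,-2.5,16],
    [7.6,-2.5,16],
  ],
  turn=[0,0,0,0,0,0,0,0,0,0,0,0],
  grip=[1,1,1,1,1,1,1,1,1,1,1,1],
)

```text
time_s: 10.05
position: [0.6819, -0.2685, 0.1948]
tcp_rot: [[-0.949, 0.315, 0.007], [0.315, 0.949, -0.004], [-0.008, -0.002, -1.0]]
force: [0.5, -0.5, -0.6]
opening: 0.64
grasp_force: 30.0
```

Call:
jog_arm(
  delta_pos=[
    [0,6,4],
    [0,12,8],
    [0,18,12],
    [0,24,13.5],
    [0,30,13.5],
    [0,36,13.5],
    [0,42,13.5],
    [0,48,13.5],
    [0,54,13.5],
    [-0.4,57.8,13.5],
    [-0.4,57.8,13.5],
    [-0.4,57.8,13.5],
  ],
  turn=[3,6,9,12,15,18,21,24,27,29,29,29],
  grip=[1,1,1,1,1,1,1,1,1,1,1,1],
)

```text
time_s: 11.55
position: [0.6749, 0.3104, 0.3235]
tcp_rot: [[-0.983, -0.185, -0.003], [-0.185, 0.983, -0.002], [0.003, -0.001, -1.0]]
force: [-0.8, -0.1, -0.7]
opening: 0.636
grasp_force: 30.0
```

```bash
python3 - <<'E'
from fit import *
c=cam("wrist");c=cam("wrist");pickle.dump(c,open("c4.pkl","wb"))
s=read_state();print(s["position"],s["joint_positions"],np.degrees(np.arctan2(s["tcp_rot"][1,1],s["tcp_rot"][0,1]))-90)
print(proj(c,[[.5313,.2824,.043],[.5313+.067,.2824+.013,.022],[.5313-.067,.2824-.013,.022]]))
cv2.imwrite("pics/w4.png",cv2.resize(c["color"][0:250,130:430],(720,600),interpolation=cv2.INTER_CUBIC))
E
```

```text
[0.67554263 0.30913787 0.32454728] [ 1.60093593e+01  3.59556431e+01  5.49329175e+01 -3.04625122e-02
  8.92111344e+01 -8.45176348e+01] 10.52747347733316
[[280.46263939  51.42325124]
 [280.84933174 110.82894551]
 [280.10279187  -3.68358162]]
```

View pics/w4.png

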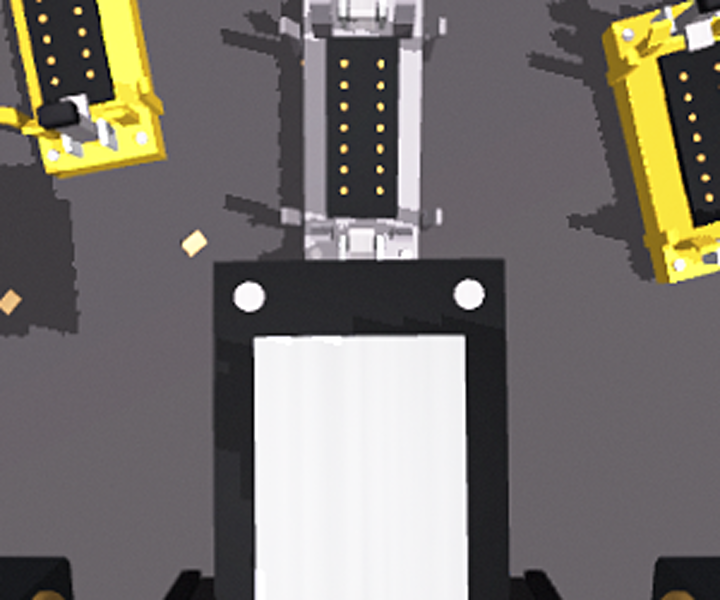

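The wrist view shows the bed's corners at (327,37), (398,37), (327,217) and (397,217), and the held board's rear edge from (215,263) to (504,260). From these I'll compute the bed pose and the board's pose in the hand.

```bash
python3 - <<'E'
from fit import *
c=pickle.load(open("c4.pkl","rb"))
U=lambda p:np.array([p[0]/2.4+130,p[1]/2.4])-.3
q=[((327,37),(-43,-18,43)),((398,37),(-43,18,43)),((327,217),(43,-18,43)),((397,217),(43,18,43))]
for sel in (q,q[2:]+[q[0]]):
    x,r=fit([(c,U(p),np.array(l)/1e3) for p,l in sel],[.53,.28,.18]);print(x,np.degrees(x[2]),r.tolist())
print([atz(c,U(p),.043).round(4).tolist() for p,l in q])
a,b=[atz(c,U(p),.3207) for p in((215,263),(504,260))]
print(a,b,np.linalg.norm(a-b),np.degrees(np.arctan2(*(b-a)[1::-1]))-90)
t=np.array([.67554,.30914]);h=np.radians(10.5);m=(a+b)[:2]/2-t
print("rear mid in tool: along",m@[np.cos(h),np.sin(h)],"lat",m@[-np.sin(h),np.cos(h)])
E
```

```text
[0.53313839 0.28294902 0.18248639] 10.455700006463875 [[-0.7, -0.4], [0.6, -0.3], [-0.3, 0.3], [0.3, 0.4]]
[0.53296547 0.28326094 0.17679281] 10.12948172503728 [[-0.2, 0.2], [0.4, 0.4], [-0.2, -0.6]]
[[0.4944, 0.2583, 0.043], [0.4881, 0.2922, 0.043], [0.5782, 0.2733, 0.043], [0.5718, 0.308, 0.043]]
[0.61174696 0.26942383 0.3207    ] [0.60111423 0.32330276 0.3207    ] 0.05491807061642837 11.163577936098193
rear mid in tool: along -0.07028053034865789 lat 3.1432161127263435e-05
```

Call:
jog_arm(
  delta_pos=[
    [-5,-1,0],
    [-10,-1.9,0],
    [-11.6,-2.1,-4],
    [-11.6,-2.1,-9],
    [-11.6,-2.1,-14],
    [-11.6,-2.1,-19],
    [-11.6,-2.1,-22.5],
    [-11.6,-2.1,-24],
    [-11.6,-2.1,-24.7],
    [-11.6,-2.1,-24.7],
    [-11.6,-2.1,-24.7],
    [-11.6,-2.1,-24.7],
  ],
  turn=[-0.4,-0.4,-0.4,-0.4,-0.4,-0.4,-0.4,-0.4,-0.4,-0.4,-0.4,-0.4],
  grip=[1,1,1,1,1,1,1,1,1,1,1,1],
)

```text
time_s: 13.15
position: [0.56, 0.29, 0.0797]
tcp_rot: [[-0.984, -0.178, 0.002], [-0.178, 0.984, 0.001], [-0.002, 0.0, -1.0]]
force: [0.2, 0.9, 0.1]
opening: 0.638
grasp_force: 30.0
```

Call:
jog_arm(
  delta_pos=[
    [0,0,0],
    [0,0,0],
    [0,0,0],
    [0,0,0],
  ],
  turn=[0,0,0,0],
  grip=[1,1,1,1],
)

```text
time_s: 13.65
position: [0.5593, 0.2897, 0.0785]
tcp_rot: [[-0.984, -0.178, -0.0], [-0.178, 0.984, -0.0], [0.0, -0.0, -1.0]]
force: [0.1, 0.1, 0.2]
opening: 0.634
grasp_force: 30.0
```

Call:
jog_arm(
  delta_pos=[
    [0,-0.15,-0.8],
    [0,-0.15,-1.6],
    [0,-0.15,-2.2],
    [0,-0.15,-2.6],
    [0,-0.15,-2.9],
    [0,-0.15,-2.9],
  ],
  turn=[0,0,0,0,0,0],
  grip=[1,1,1,1,1,1],
)

```text
time_s: 14.4
position: [0.5594, 0.2882, 0.0497]
tcp_rot: [[-0.984, -0.178, -0.0], [-0.178, 0.984, -0.0], [0.0, -0.0, -1.0]]
force: [-0.1, -1.1, 1.5]
opening: 0.635
grasp_force: 30.4
```

Call:
jog_arm(
  delta_pos=[
    [0,0,-0.2],
    [0,0,-0.4],
    [0,0,-0.6],
    [0,0,-0.8],
    [0,0,-0.8],
  ],
  turn=[0,0,0,0,0],
  grip=[1,1,1,1,1],
)

```text
time_s: 15.02
position: [0.5594, 0.2883, 0.042]
tcp_rot: [[-0.984, -0.178, 0.0], [-0.178, 0.984, 0.0], [-0.0, 0.0, -1.0]]
force: [-1.0, 0.0, 4.5]
opening: 0.634
grasp_force: 31.1
```

Call:
jog_arm(
  delta_pos=[
    [0,0,-0.2],
    [0,0,-0.4],
    [0,0,-0.6],
    [0,0,-0.75],
    [0,0,-0.75],
  ],
  turn=[0,0,0,0,0],
  grip=[1,1,1,1,1],
)

```text
time_s: 15.65
position: [0.5594, 0.2883, 0.0343]
tcp_rot: [[-0.984, -0.178, 0.0], [-0.178, 0.984, 0.0], [-0.0, 0.0, -1.0]]
force: [-0.2, -1.1, 4.8]
opening: 0.634
grasp_force: 31.4
```

Call:
jog_arm(
  delta_pos=[
    [0,0,-0.15],
    [0,0,-0.15],
    [0,0,-0.1],
    [0,0,-0.1],
    [0,0,-0.1],
    [0,0,2],
    [0,0,7],
    [2,0.4,13],
    [7,1.3,19],
    [9,1.6,22],
    [9,1.6,22],
    [9,1.6,22],
  ],
  turn=[0,0,0,0,0,0,0,0,0,0,0,0],
  grip=[1,0,0,0,0,0,0,0,0,0,0,0],
)

```text
time_s: 17.15
position: [0.6481, 0.3039, 0.2529]
tcp_rot: [[-0.984, -0.178, -0.003], [-0.178, 0.984, -0.001], [0.003, -0.0, -1.0]]
force: [-0.1, -0.3, -1.5]
opening: 1.0
grasp_force: 0.0
```

```bash
python3 - <<'E'
from fit import *
w=cam("wrist");w=cam("wrist");s=cam("scene");pickle.dump((w,s),open("c5.pkl","wb"))
st=read_state();print(st["position"])
p=np.array([[-.081,0,.077],[.081,0,.077],[0,0,.046]]);a=np.radians(10.4);R=np.array([[np.cos(a),-np.sin(a)],[np.sin(a),np.cos(a)]])
P=np.c_[p[:,:2]@R.T+[.533,.283],p[:,2]];print(proj(w,P),proj(s,P))
A=cv2.resize(w["color"][0:250,195:365],(408,600),interpolation=cv2.INTER_CUBIC)
B=cv2.resize(s["color"][215:305,345:403],(386,600),interpolation=cv2.INTER_CUBIC)
cv2.imwrite("pics/w5.png",np.hstack([A,B]))
E
```

```text
[0.64743739 0.30391206 0.2518154 ]
[[280.06112075 -31.61610558]
 [280.51473817 153.44466027]
 [280.33361919  69.10230199]] [[386.47785201 226.2474863 ]
 [366.86410513 280.52380656]
 [374.88799603 260.39716752]]
```

View pics/w5.png

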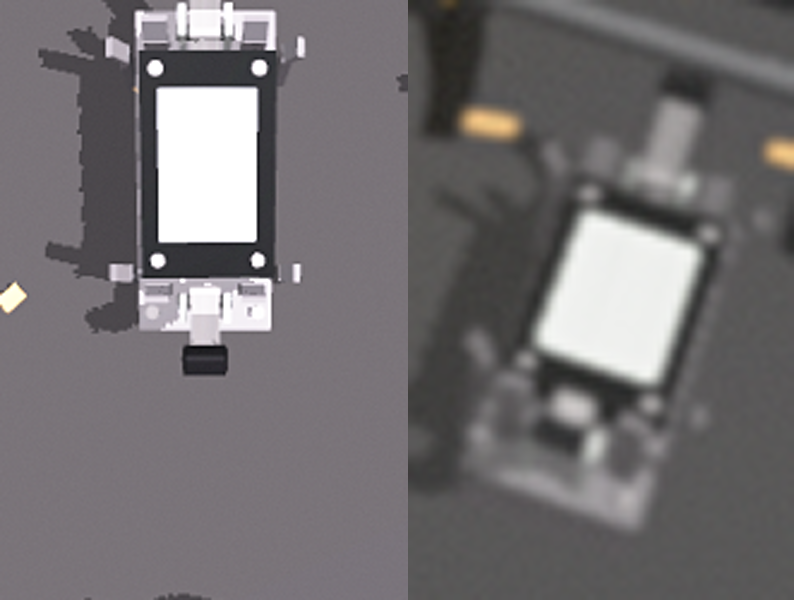

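The board lies flat and level between the guides, aluminium up, and the far lever's knob is at (205,360). Next I'll close the fingers and push the far lever in.

Call:
jog_arm(
  delta_pos=[
    [0,0,-5],
    [0,0,-10],
    [0,0,-15],
    [0,0,-18],
    [0,0,-19],
    [0,0,-19],
    [-1.2,-0.2,-19],
    [-2,-0.35,-19],
    [-2,-0.35,-19],
  ],
  turn=[0,0,0,0,0,0,0,0,0],
  grip=[1,1,1,1,1,1,1,1,1],
)

```text
time_s: 18.42
position: [0.6286, 0.3008, 0.0652]
tcp_rot: [[-0.984, -0.178, 0.0], [-0.178, 0.984, 0.0], [-0.0, 0.0, -1.0]]
force: [-0.0, 0.6, 0.5]
opening: 0.066
grasp_force: 0.0
```

Call:
jog_arm(
  delta_pos=[
    [-0.5,-0.1,-0.3],
    [-1,-0.18,-0.3],
    [-1.5,-0.27,-0.3],
    [-2,-0.36,-0.3],
    [-2.3,-0.42,-0.3],
    [-2.3,-0.42,-0.3],
  ],
  turn=[0,0,0,0,0,0],
  grip=[1,1,1,1,1,1],
)

```text
time_s: 19.18
position: [0.6061, 0.2965, 0.061]
tcp_rot: [[-0.984, -0.178, -0.0], [-0.178, 0.984, -0.0], [0.0, -0.0, -1.0]]
force: [3.5, 0.6, 3.0]
opening: 0.001
grasp_force: 1.7
```

Call:
jog_arm(
  delta_pos=[
    [-0.15,-0.03,0],
    [-0.3,-0.05,0],
    [-0.45,-0.08,0],
    [-0.45,-0.08,0],
  ],
  turn=[0,0,0,0],
  grip=[1,1,1,1],
)

```text
time_s: 19.68
position: [0.6016, 0.2957, 0.061]
tcp_rot: [[-0.984, -0.178, -0.0], [-0.178, 0.984, -0.0], [0.0, -0.0, -1.0]]
force: [3.6, 0.6, 3.4]
opening: 0.007
grasp_force: 1.8
```

Call:
jog_arm(
  delta_pos=[
    [-0.1,-0.02,0],
    [-0.2,-0.04,0],
    [-0.3,-0.05,0],
    [-0.3,-0.05,0],
  ],
  turn=[0,0,0,0],
  grip=[1,1,1,1],
)

```text
time_s: 20.18
position: [0.6007, 0.2955, 0.0612]
tcp_rot: [[-0.984, -0.178, 0.004], [-0.178, 0.984, 0.001], [-0.004, 0.0, -1.0]]
force: [8.0, 1.4, 0.9]
opening: 0.006
grasp_force: 3.5
```

Call:
jog_arm(
  delta_pos=[
    [-0.2,-0.04,0],
    [-0.4,-0.07,0],
    [-0.4,-0.07,0],
    [-0.4,-0.07,0],
  ],
  turn=[0,0,0,0],
  grip=[1,1,1,1],
)

```text
time_s: 20.68
position: [0.6005, 0.2955, 0.0614]
tcp_rot: [[-0.984, -0.177, 0.012], [-0.177, 0.984, 0.003], [-0.012, 0.001, -1.0]]
force: [12.8, 3.0, -4.8]
opening: 0.002
grasp_force: 6.4
```

Call:
jog_arm(
  delta_pos=[
    [2,0.35,0],
    [4,0.7,0],
    [4,0.7,5],
    [4,0.7,10],
    [-2,-0.4,10],
    [-8,-1.4,10],
    [-14,-2.5,10],
    [-17.5,-3.1,10],
    [-17.5,-3.1,10],
    [-17.5,-3.1,5],
    [-17.5,-3.1,0.2],
    [-17.5,-3.1,0.2],
  ],
  turn=[0,0,0,0,0,0,0,0,0,0,0,0],
  grip=[1,1,1,1,1,1,1,1,1,1,1,1],
)

```text
time_s: 22.18
position: [0.4167, 0.2623, 0.0595]
tcp_rot: [[-0.984, -0.177, -0.011], [-0.177, 0.984, -0.004], [0.011, -0.002, -1.0]]
force: [-0.3, -0.3, 0.6]
opening: 0.004
grasp_force: 0.0
```

Call:
jog_arm(
  delta_pos=[
    [1.2,0.22,0.1],
    [2,0.36,0.1],
    [2.7,0.49,0.1],
    [3.3,0.6,0.1],
    [3.8,0.69,0.1],
    [4.3,0.78,0.1],
    [4.3,0.78,0.1],
  ],
  turn=[0,0,0,0,0,0,0],
  grip=[1,1,1,1,1,1,1],
)

```text
time_s: 23.05
position: [0.4611, 0.271, 0.0638]
tcp_rot: [[-0.984, -0.178, -0.004], [-0.178, 0.984, -0.001], [0.004, -0.0, -1.0]]
force: [-5.8, -0.9, 4.7]
opening: 0.008
grasp_force: 2.9
```

Call:
jog_arm(
  delta_pos=[
    [0.15,0.03,0],
    [0.3,0.05,0],
    [0.45,0.08,0],
    [0.6,0.11,0],
    [0.7,0.13,0],
    [0.7,0.13,0],
  ],
  turn=[0,0,0,0,0,0],
  grip=[1,1,1,1,1,1],
)

```text
time_s: 23.8
position: [0.4613, 0.2709, 0.0635]
tcp_rot: [[-0.984, -0.178, -0.017], [-0.178, 0.984, -0.005], [0.018, -0.002, -1.0]]
force: [-14.9, -1.9, 13.7]
opening: 0.003
grasp_force: 7.8
```

Call:
jog_arm(
  delta_pos=[
    [-2,-0.35,0],
    [-4.7,-0.8,0],
    [-4.7,-0.8,5],
    [-4.7,-0.8,10],
    [0,0,15],
    [6,1,20],
    [12,2.1,25],
    [17,3,30],
    [19,3.5,33],
    [19,3.5,33],
    [19,3.5,33],
    [19,3.5,33],
  ],
  turn=[0,0,0,0,0,0,0,0,0,0,0,0],
  grip=[1,1,1,1,1,1,1,1,1,1,1,1],
)

```text
time_s: 25.3
position: [0.6592, 0.3075, 0.3925]
tcp_rot: [[-0.984, -0.178, -0.002], [-0.178, 0.984, -0.001], [0.002, -0.0, -1.0]]
force: [-0.7, -0.1, -0.8]
opening: 0.004
grasp_force: 0.0
```

```bash
python3 - <<'E'
from fit import *
w=cam("wrist");w=cam("wrist");s=cam("scene");t=cam("top");pickle.dump((w,s,t),open("c6.pkl","wb"))
print(read_state()["position"])
a=np.radians(10.5);u=np.array([np.cos(a),np.sin(a)])
for C in ([.533,.283],[.5311,.2826]):
  for th in (0,.15,.3):
    P=[];
    for sg in (-1,1):
      x=sg*(.055+.048*np.sin(th)); P.append([*(np.array(C)+x*u),.036+.048*np.cos(th)])
    print(C,th,"w",(proj(w,P)).round(1).tolist(),"s",proj(s,P).round(1).tolist(),"t",proj(t,P).round(1).tolist())
A=cv2.resize(w["color"][0:150,230:330],(400,600),interpolation=cv2.INTER_CUBIC)
B=cv2.resize(s["color"][220:300,345:398],(398,600),interpolation=cv2.INTER_CUBIC)
cv2.imwrite("pics/w6.png",np.hstack([A,B]))
E
```

```text
[0.6589494  0.30757385 0.39309586]
[0.533, 0.283] 0 w [[279.0, 25.1], [279.4, 115.1]] s [[384.1, 232.3], [370.9, 269.1]] t [[194.2, 258.6], [187.4, 222.1]]
[0.533, 0.283] 0.15 w [[279.0, 19.1], [279.4, 120.8]] s [[384.9, 230.2], [369.9, 271.9]] t [[194.7, 261.0], [187.0, 219.8]]
[0.533, 0.283] 0.3 w [[278.9, 13.6], [279.5, 126.2]] s [[385.5, 228.5], [368.9, 274.9]] t [[195.2, 263.4], [186.7, 217.6]]
[0.5311, 0.2826] 0 w [[278.9, 23.5], [279.3, 113.6]] s [[384.3, 231.6], [371.1, 268.4]] t [[194.3, 259.2], [187.6, 222.8]]
[0.5311, 0.2826] 0.15 w [[278.9, 17.5], [279.4, 119.2]] s [[385.1, 229.6], [370.1, 271.2]] t [[194.8, 261.6], [187.2, 220.4]]
[0.5311, 0.2826] 0.3 w [[278.9, 11.9], [279.4, 124.7]] s [[385.7, 227.9], [369.1, 274.2]] t [[195.4, 264.0], [186.9, 218.2]]
```

View pics/w6.png

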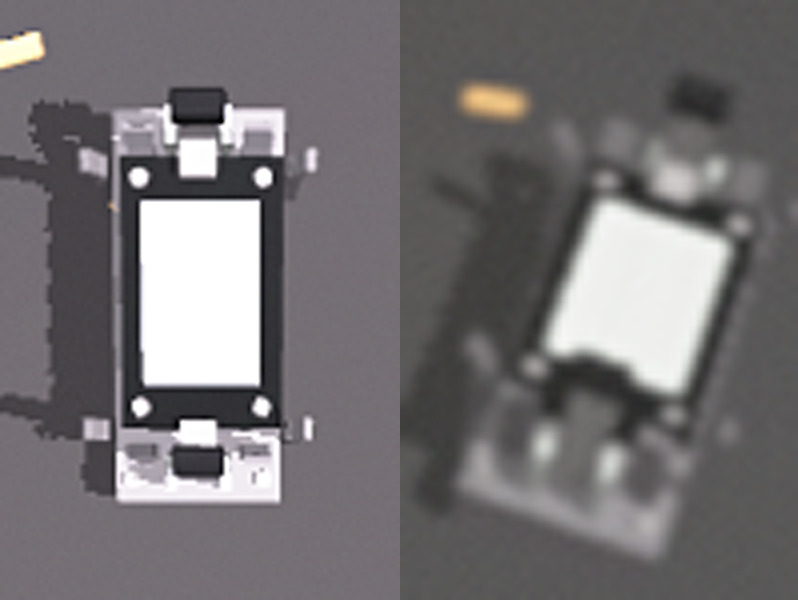

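Both levers are upright: the knobs are at about v=25.2 and 115.6, against 25.1 and 115.1 predicted at zero. Their toes hook over the board's ends, the aluminium face is up, and the arm is clear.

```bash
python3 -c "
from rig import *
print(hand_in())"
```

```text
the job is handed in; nothing more can be done
None
```

The board was turned over on the larger ramp and laid contacts down in the grey cradle. Both ejector levers were then pushed fully inward, and the job was handed in at about 25 s; no verdict was returned.

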